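# Shoot the spring-catch bolt of the tin carrier

### The job

Lock the gate of the tin carrier: press the long spring catch down with one fingertip and, keeping it down, push the bolt's upright thumb-piece along with the other fingertip until the bolt is fully home through the eye of the gate; then let go, so that the catch springs up again and locks the bolt. This is touching and pushing only: pick nothing up, and leave the loose things around the carrier where they stand.

Things in the scene. Friction and masses are not known exactly. Their poses are not given: they have to be found in the camera images.
- carrier: grey plate fixed to the worktop, 130 (x) x 300 (y) x 6 mm, y = -132 to +168 mm; it bears the bolt, its catch and, at the +y end, a tray of two full tins under a closed steel gate (38 mm high). Origin on the worktop; z up; +y is the way the bolt goes home (towards the tins); the catch is on the -x side, the bolt on the +x side. Steel guides 30 mm high straddle the bolt at y = -82 and +36 mm.
- catch_top (a point): centre of the top face of the catch: a flat steel bar, 26 (x) x 120 (y) mm, parallel to the bolt, at x = -30, y = -45, z = 50 mm in the carrier's frame while up. Moves straight down with the catch. A fingertip may slide along it while pressing.
- catch (a joint): spring catch: 0 = up, 0.009 m = down at its stop (top face 41 mm over the worktop). 4 N to begin, 9 N at the stop; springs back. Its pawl sits in a comb on the bolt (pitch 13.3 mm) and bars the bolt both ways; clear of it from 0.006 m on. Let go part way, it drops into another gap or stops under a tooth; with the bolt home it rises to 0.
- bolt (a joint): sliding bolt: 0 = drawn back (starts at 0 to 0.0015 m), 0.040 m = fully home at its stop, tongue through the gate's eye (eye at y = +72 mm, 35 mm high). Moves along the carrier's +y, about 2 N of friction, stays where it is left; must be within about 0.002 m of home for the catch to rise.
- thumb_face (a point): centre of the push face (-y side) of the bolt's thumb-piece: an upright steel plate 28 wide (x), 10 thick (y), from 30 to 64 mm above the worktop. With the bolt drawn back it is at x = +26, y = -55, z = 52 mm in the carrier's frame; it moves with the bolt. Across (x) it is 56 mm from the catch's middle, 29 mm between edges. Behind it only bolt bar and guides, under 30 mm.
- empty_tin: loose bystander: empty open aluminium tin, 55 mm across, 24 mm high; stands in front of the catch (carrier -x side). Origin: centre of its underside.
- full_tin: loose bystander: open aluminium tin filled with dark green balm, 55 mm across, 24 mm high; stands in front of the carrier's tin tray (-x side). Origin: centre of its underside.
- tin_lid: loose bystander: flat round aluminium lid, 58 mm across, 10 mm high; stands in front of the catch (-x side). Origin: centre of its underside.
- marker: loose bystander: blue marker pen, 138 mm long, 19 mm high, lying down; stands behind the bolt (+x side). Origin: centre of its underside.
- beaker: loose bystander: glass beaker with a green filling, 82 mm across, 94 mm high; stands behind the carrier's tin tray (+x side). Origin: centre of its underside.
- spatula: loose bystander: small spatula with a black handle, 184 mm long, 10 mm high, lying down; stands beyond the carrier's -y end. Origin: centre of its underside.

How it is judged (in metres and radians):
On the way:
1. the bolt is past half way while the fingers hold the catch down (value of joint bolt above 0.02 m and value of joint catch above 0.005 m and contact force between the fingers and catch above 1 N), for 0.02 s.
At the end, for the whole second after the job is handed in: The bolt is home (within 3 mm of its stop) and at rest, and the catch has sprung up again (less than 1.5 mm down) (value of joint bolt above 0.037 m and value of joint catch below 0.0015 m and velocity of joint bolt between -0.005 and 0.005 m/s); the robot touches nothing.
It fails at once if a loose thing beside the carrier is pushed more than 30 mm from where it stood (distance of any of empty_tin, full_tin, tin_lid, marker, beaker, spatula from where it was at the start of the episode above 0.03 m).
It fails at once if a loose thing beside the carrier is lifted more than 15 mm (height (world z) of any of empty_tin, full_tin, tin_lid, marker, beaker, spatula above 0.015 m).
It also fails if it takes over 35 s, if anything falls off the work surface, if the arm or the gripper's body presses on something with over 40 N, if the wrist force passes 120 N, or if a joint passes its speed limit or range.

### The arm

A 6-joint arm with a two-finger parallel gripper is mounted at the origin on a cart in front of the work surface, level with it; the furniture and walls round the work are solid. World frame = base frame: x ahead of the robot, y to its left, z up, the work surface at z = 0. Lengths are in m, angles in degrees, forces in N, time in s.
With the tool pointing down it reaches from about 0.4 to 0.825 m from the base axis. Payload 7 kg.
Tool frame: the origin (TCP) lies midway between the tips of the shut fingers; the grasp point (between the pads) lies 19 mm behind it (ctrl.hold_point_z is the distance from the TCP to the grasp point, in m); z points along the fingers, y is the line along which they close (so a half turn about z gives the same grasp; the last joint's range is limited). The gripper opens to 88 mm and grips with 3 to 60 N. Pads are 19 mm wide; open, the fingers measure 130 mm over their backs; the gripper's body (78 mm by 193 mm) begins 47 mm behind the grasp point.
Start: joints at [-59.525, 20.546, 0.682, 0, -70.136, -16.507], TCP at [0.163, -0.655, 0.227] pointing down, gripper open.
Joint ranges: [-176.03, 176.03], [-82.01, 121.73], [-58.28, 71.71], [-173.87, 95.51], [-174.79, -0.11], [-173.66, 173.66]. Speed limits (degrees/s): [136.94, 136.94, 172.46, 180, 180, 180].

### API

Orientations are given as [roll, pitch, yaw] about the fixed x, y, z axes, in that order (R = Rz(yaw) Ry(pitch) Rx(roll)).
In Python, from plant import ctrl gives the robot as it stands.
- The arm moves only by the tool apply_moves, never from a script. Its argument "deltas" is a list of rows, each an object with "fingers": the finger opening in mm, from 0 to 87.6; "delta_pos": the shift along the tool's x, y, z in mm, a list of three; "angular": the turn, a rotation vector about the tool's x, y, z in degrees, a list of three. A call has 1 to 10 rows; each row is the pose to reach, as a shift and turn from the pose commanded when the call began, along the tool's axes at that moment; what a row does not reach only later rows make up. A row lasts 1/10 s, in which the tool goes at most 50 mm and 8.59 degrees, less where a joint would pass 70% of its speed; a pose out of reach is approached as far as the arm can. A call with a gripper value outside its range is refused whole. The fingers move at their own pace and stop on an object; the grip force is fixed at half the most. Time passes only in rows, so rows that repeat a pose let the fingers close. It gives the time, the measured TCP pose, the force, the opening and the grip force at its end, in the units of the state.
- ctrl.get_obs(): the state, without advancing time (a new reading comes with each control period).
- ctrl.snapshot(name): name is "scene" or "top"; returns the picture (480x640x3 uint8, red, green, blue); there is no depth.
- ctrl.camera_params(name): a dict with "fx", "fy", "cx", "cy" (pixels), "cam_to_world" (4x4, takes a point from camera to world coordinates). Camera axes: x right, y up, looking along -z (the intrinsics and any distortion apply to the point x, -y, -z); pixel columns grow to the right and rows downward; lengths in m; the calibration is good to about 2 mm. A picture is of the moment at which its call begins. camera_params takes no time and is no camera call.
- ctrl.close_job(): hands the job in; it is judged then, once.
The state is a dict: "clock": time; "joint_pos": joint angles; "qvel": joint speeds; "tau": joint torques, N m; "tool_pos": TCP position; "orientation": TCP orientation; "force": force on the tool from outside, world axes, zero at the start; "moment": the same for the moment, N m; "opening": finger opening in m; "gripper_force": force on a finger pad.
Only numpy, scipy, OpenCV 4.12 (cv2) and the standard library are available. Lean on these libraries where they do the work, as an engineer would, in place of code of your own. Each camera call takes 0.05 s, during which the arm holds its last target. There are 200 camera calls.

## Working session

There is one attempt and no reset: what is moved stays moved. The work goes in short steps, Python scripts to look and compute and a tool call to move; the robot and the scene stay as the last step left them, time stands still between calls to the robot, and variables do not carry over. Pictures are saved under pics/ and viewed, at most 10 in all, crops included, and the job is handed in when it is done.

Besides the shell and the picture viewer there is one more tool, called after ">>>" as name(argument=value, ...), one argument or row to a line, values as JSON. apply_moves: Moves the arm, as the interface text tells. Its arguments: {"type":"object","properties":{"deltas":{"type":"array"}},"required":["deltas"]}

```bash
ls; mkdir -p pics; python3 - <<'E'
from plant import ctrl
import cv2
for n in("scene","top"):
    cv2.imwrite(f"pics/{n}0.png",ctrl.snapshot(n)[:,:,::-1]); p=ctrl.camera_params(n);print(p)
o=ctrl.get_obs();print(o)
E
```

```text
pics
{'fx': 621.4960340074645, 'fy': 621.4960340074645, 'cx': 328.39273830486326, 'cy': 239.80223294476605, 'cam_to_world': array([[-0.66044289,  0.37504994, -0.6505019 , -0.29866346],
       [-0.75044014, -0.30016527,  0.58884668,  0.72667194],
       [ 0.02558884,  0.87706234,  0.47969455,  0.70096201],
       [ 0.        ,  0.        ,  0.        ,  1.        ]])}
{'fx': 453.83253234178744, 'fy': 453.83253234178744, 'cx': 325.6421988951555, 'cy': 239.45029424150425, 'cam_to_world': array([[ 2.42241071e-02,  9.95779851e-01, -8.85193823e-02,
         4.45635123e-01],
       [-9.99706475e-01,  2.40938304e-02, -2.54007546e-03,
         1.43979959e-03],
       [-3.96584981e-04,  8.85549307e-02,  9.96071216e-01,
         9.27453536e-01],
       [ 0.00000000e+00,  0.00000000e+00,  0.00000000e+00,
         1.00000000e+00]])}
{'clock': 0.1, 'joint_pos': array([-5.95256579e+01,  2.05872403e+01,  6.39289295e-01, -1.87156438e-02,
       -7.01355293e+01, -1.65055211e+01]), 'qvel': array([ 0.01512257, -0.09822217,  0.1601495 ,  0.07525416, -0.05457116,
       -0.04064696]), 'tau': array([-1.53682882e-03, -5.84163272e+01,  2.93750292e+01,  7.01561943e+00,
        1.01569746e-02, -5.12647239e-05]), 'tool_pos': array([ 0.1627998 , -0.65462345,  0.22571634]), 'orientation': array([ 1.79914961e+02, -6.84986723e-03, -1.66037546e+02]), 'force': array([-0.64190463,  0.98740583,  0.0087442 ]), 'moment': array([ 0.05558237, -0.02260198,  0.04352952]), 'gripper_force': 0.0, 'opening': 0.0875503365989692}
```

View pics/scene0.png

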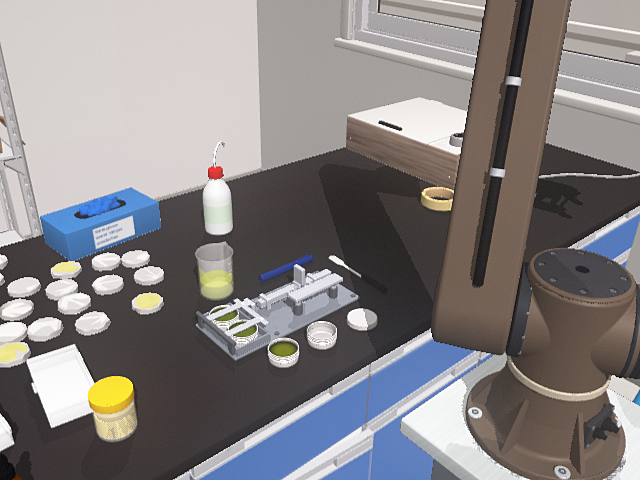

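View pics/top0.png

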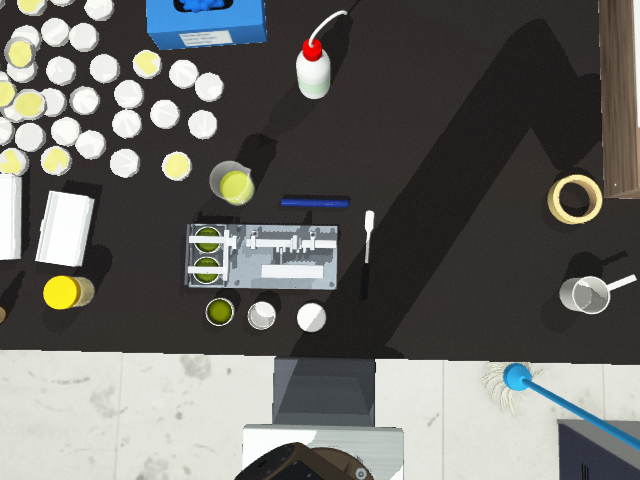

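The scene view shows the carrier at about (280,310). The top view shows it at cols 186–338, rows 223–290, with the catch bar at about (292,271) and the bolt at row 243. I'll zoom in on the top view next.

```bash
cat > h.py <<'E'
import numpy as np
from plant import ctrl
def ray(cam,u,v,z):
    p=ctrl.camera_params(cam);T=p["cam_to_world"]
    d=T[:3,:3]@np.array([(u-p["cx"])/p["fx"],-(v-p["cy"])/p["fy"],-1]);o=T[:3,3]
    return o+d*(z-o[2])/d[2]
def proj(cam,P):
    p=ctrl.camera_params(cam);T=p["cam_to_world"];q=T[:3,:3].T@(np.array(P)-T[:3,3])
    return p["cx"]-p["fx"]*q[0]/q[2],p["cy"]+p["fy"]*q[1]/q[2]
E
python3 - <<'E'
from h import *
import cv2
a=cv2.imread("pics/top0.png")[215:300,175:350];b=cv2.imread("pics/scene0.png")[250:370,185:375]
cv2.imwrite("pics/a.png",cv2.resize(a,None,fx=4.5,fy=4.5,interpolation=cv2.INTER_CUBIC))
cv2.imwrite("pics/b.png",cv2.resize(b,None,fx=4,fy=4,interpolation=cv2.INTER_CUBIC))
# catch top: bright blob
g=cv2.cvtColor(cv2.imread("pics/top0.png"),cv2.COLOR_BGR2GRAY)
m=np.zeros_like(g);m[260:284,250:335]=(g[260:284,250:335]>200)
n,l,s,c=cv2.connectedComponentsWithStats(m);
for i in range(1,n):
    if s[i,4]>50:
        r=cv2.minAreaRect(np.argwhere(l==i)[:,::-1].astype(np.float32));print(s[i],c[i],r,ray("top",*c[i],.05))
E
```

```text
[261 265  62  14 792] [291.56439394 271.1540404 ] ((291.5527038574219, 271.1009826660156), (61.09899139404297, 12.870598793029785), 1.0416266918182373) [0.46063899 0.06791136 0.05      ]
```

View pics/a.png

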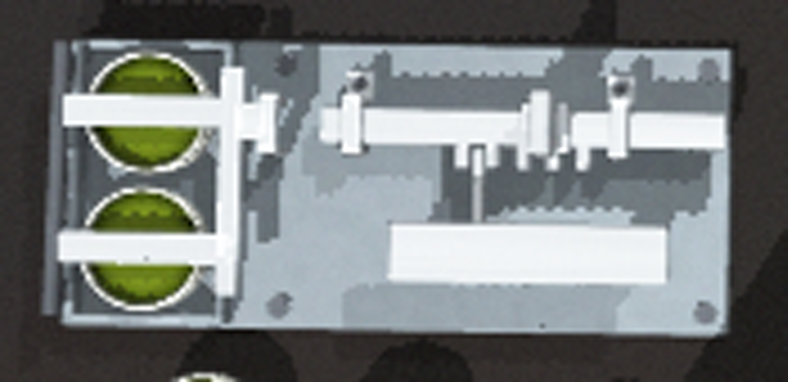

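View pics/b.png

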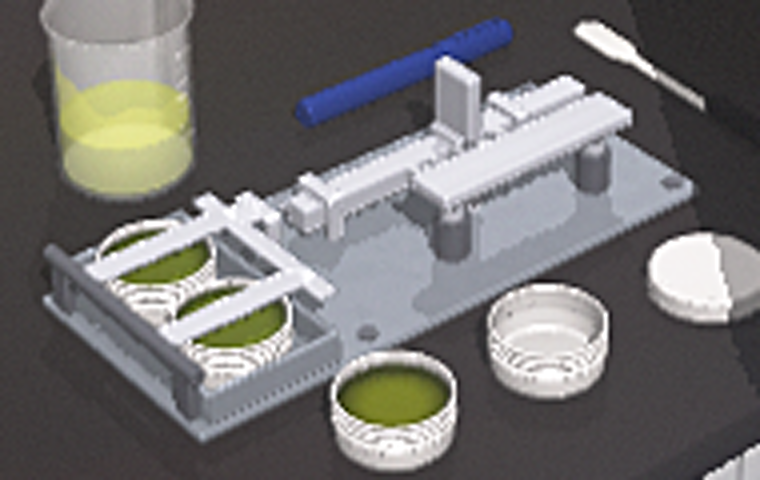

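```bash
python3 - <<'E'
from h import *
import cv2
from scipy.spatial.transform import Rotation as R
a=np.radians(1.0416);c=np.array([291.56,271.15]);d=30*np.array([np.cos(a),np.sin(a)])
P=ray("top",*(c-d),.05);Q=ray("top",*(c+d),.05);v=P-Q;yaw=np.degrees(np.arctan2(-v[0],v[1]));print("yaw catch",yaw)
# plate edges z=.006: right corners/long lower edge from crop
for s in((728,50),(728,330),(65,322)): print(ray("top",s[0]/4.5+175,s[1]/4.5+215,.006))
C=ray("top",*c,.05);T=ray("top",540/4.5+175,122/4.5+215,.064)
Y=np.radians(yaw);Rz=np.array([[np.cos(Y),-np.sin(Y)],[np.sin(Y),np.cos(Y)]])
print("thumb rel catch",Rz.T@(T-C)[:2]*1e3, "exp 56,-5")
O=C[:2]-Rz@[-.03,-.045]
w=lambda x,y,z:np.r_[O+Rz@[x,y],z]
for n,p in dict(c1=w(-.043,-.105,.05),c2=w(-.043,.015,.05),c3=w(-.017,-.105,.05),t=w(.012,-.055,.064),t2=w(.04,-.045,.064)).items():
    u=proj("scene",p);print(n,(np.array(u)-[185,250])*4)
g=w(-.002,-.073,.10);o=ctrl.get_obs();Rt=R.from_euler("xyz",o["orientation"],degrees=True)
print(O,"goal",g,"tool delta mm",Rt.inv().apply(g-o["tool_pos"])*1e3)
print("rotvec",(Rt.inv()*R.from_euler("xyz",[180,0,-90+yaw],degrees=True)).as_rotvec(degrees=True))
E
```

```text
yaw catch 0.3485459338625249
[ 0.55543476 -0.01829867  0.006     ]
[ 0.42901033 -0.02108724  0.006     ]
[0.42536902 0.27651343 0.006     ]
thumb rel catch [55.17190867 -6.25445909] exp 56,-5
c1 [633.91622509 112.13498708]
c2 [444.04547617 200.04053941]
c3 [598.37935262  90.57311153]
t [484.16805136  76.21234287]
t2 [432.44694452  60.07998574]
[0.49037226 0.11310174] goal [0.48881637 0.04009092 0.1       ] tool delta mm [-484.02398026  595.33798403  126.54222809]
rotvec [ 7.66201866e-02  5.08829248e-02 -7.63860822e+01]
```

>>> apply_moves(
  deltas=[
    {"fingers": 40, "delta_pos": [-30, 37, 0], "angular": [0, 0, -5]},
    {"fingers": 40, "delta_pos": [-60, 74, 0], "angular": [0, 0, -12]},
    {"fingers": 40, "delta_pos": [-90, 111, 0], "angular": [0, 0, -20]},
    {"fingers": 40, "delta_pos": [-120, 148, 0], "angular": [0, 0, -28]},
    {"fingers": 40, "delta_pos": [-150, 185, 0], "angular": [0, 0, -36]},
    {"fingers": 40, "delta_pos": [-180, 222, 0], "angular": [0, 0, -44]},
    {"fingers": 40, "delta_pos": [-210, 259, 0], "angular": [0, 0, -52]},
    {"fingers": 40, "delta_pos": [-240, 296, 0], "angular": [0, 0, -60]},
    {"fingers": 40, "delta_pos": [-270, 332, 0], "angular": [0, 0, -68]},
    {"fingers": 40, "delta_pos": [-290, 357, 0], "angular": [0, 0, -76.2]},
  ],
)

```text
clock: 1.1
tool_pos: [0.3587, -0.2363, 0.2267]
orientation: [-180.0, 0.0, -89.4]
force: [-0.3, -0.2, 0.2]
opening: 0.04
gripper_force: 0.0
```

```bash
cat > goal.py <<'E'
from h import *
import sys
from scipy.spatial.transform import Rotation as R
O=np.array([.4903,.1128]);Y=np.radians(.5)
def rep(x,y,z):
    o=ctrl.get_obs();Rt=R.from_euler("xyz",o["orientation"],degrees=True)
    c,s=np.cos(Y),np.sin(Y);Rz=np.array([[c,-s],[s,c]])
    print("t",o["clock"],"carrier xyz",(Rz.T@(o["tool_pos"][:2]-O)*1e3).round(1),o["tool_pos"][2],o["orientation"],"F",o["force"].round(1),"open",o["opening"])
    g=np.r_[O+Rz@[x/1e3,y/1e3],z/1e3]
    print("delta",Rt.inv().apply(g-o["tool_pos"])*1e3,"rot",(Rt.inv()*R.from_euler("xyz",[180,0,-89.5],degrees=True)).as_rotvec(degrees=True))
rep(*map(float,sys.argv[1:]))
E
python3 goal.py -2 -73 120
```

```text
t 1.1 carrier xyz [-134.7 -347.9] 0.22666923471721648 [-1.79960695e+02  9.71660635e-03 -8.94329680e+01] F [-0.3 -0.2  0.2] open 0.03998891831513582
delta [-274.76136281 -132.90486426  106.80703083] rot [-0.03929957  0.0097396   0.06702869]
```

>>> apply_moves(
  deltas=[
    {"fingers": 40, "delta_pos": [-40, -19, 0], "angular": [0, 0, 0]},
    {"fingers": 40, "delta_pos": [-80, -38, 10], "angular": [0, 0, 0]},
    {"fingers": 40, "delta_pos": [-120, -58, 25], "angular": [0, 0, 0]},
    {"fingers": 40, "delta_pos": [-160, -77, 45], "angular": [0, 0, 0]},
    {"fingers": 40, "delta_pos": [-200, -96, 65], "angular": [0, 0, 0]},
    {"fingers": 40, "delta_pos": [-240, -116, 85], "angular": [0, 0, 0]},
    {"fingers": 40, "delta_pos": [-265, -128, 100], "angular": [0, 0, 0]},
    {"fingers": 40, "delta_pos": [-275, -133, 107], "angular": [0, 0, 0]},
    {"fingers": 40, "delta_pos": [-275, -133, 107], "angular": [0, 0, 0]},
  ],
)

```text
clock: 2.0
tool_pos: [0.49, 0.0375, 0.1183]
orientation: [179.9, -0.1, -89.7]
force: [-0.3, -0.9, -0.1]
opening: 0.0403
gripper_force: 0.0
```

```bash
python3 goal.py -2 -73 58; python3 - <<'E'
from h import *
import cv2
a=ctrl.snapshot("scene")[170:370,185:385,::-1];b=ctrl.snapshot("top")[200:300,200:350,::-1]
cv2.imwrite("pics/c.png",np.hstack([cv2.resize(a,(500,500),interpolation=cv2.INTER_CUBIC),cv2.resize(b[:,25:85],(300,500),interpolation=cv2.INTER_CUBIC)]))
E
```

```text
t 2.0 carrier xyz [ -1.  -75.3] 0.1182620451083817 [ 1.79856020e+02 -6.55791607e-02 -8.97394143e+01] F [-0.3 -0.9 -0.1] open 0.04029202187936279
delta [-2.36693775  0.89525233 60.26181541] rot [ 0.14411632 -0.06527822 -0.23949659]
```

View pics/c.png

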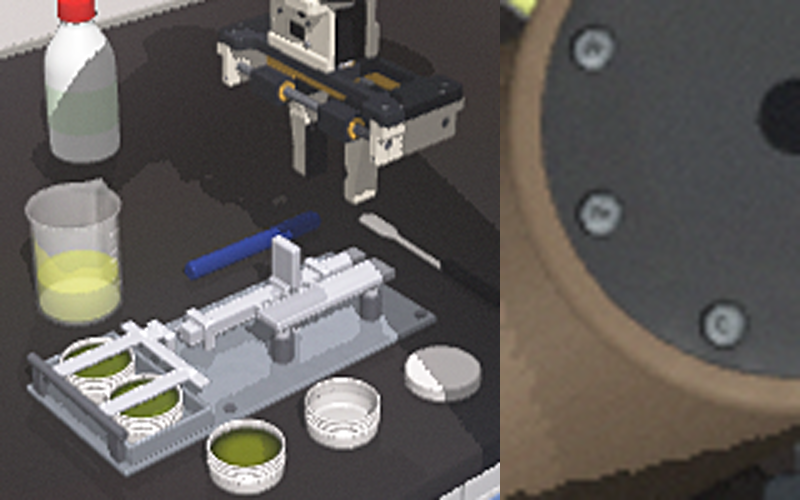

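The fingers hang above the carrier: near finger at about (360,190), far finger at about (303,165). Both line up with the catch and with the area behind the thumb-piece. I'll descend now.

>>> apply_moves(
  deltas=[
    {"fingers": 40, "delta_pos": [0, 1, 20], "angular": [0, 0, 0]},
    {"fingers": 40, "delta_pos": [0, 1, 40], "angular": [0, 0, 0]},
    {"fingers": 40, "delta_pos": [0, 1, 55], "angular": [0, 0, 0]},
    {"fingers": 40, "delta_pos": [0, 1, 62], "angular": [0, 0, 0]},
    {"fingers": 40, "delta_pos": [0, 1, 64], "angular": [0, 0, 0]},
    {"fingers": 40, "delta_pos": [0, 1, 64], "angular": [0, 0, 0]},
    {"fingers": 40, "delta_pos": [0, 1, 64], "angular": [0, 0, 0]},
  ],
)

```text
clock: 2.8
tool_pos: [0.4899, 0.0368, 0.0565]
orientation: [-179.9, 0.0, -89.8]
force: [0.3, 0.1, 1.2]
opening: 0.0399
gripper_force: 0.0
```

```bash
python3 goal.py -2 -73 42; python3 - <<'E'
from h import *
import cv2
a=ctrl.snapshot("scene")[240:350,210:370,::-1]
cv2.imwrite("pics/d.png",cv2.resize(a,None,fx=5,fy=5,interpolation=cv2.INTER_CUBIC))
E
```

```text
t 2.8 carrier xyz [ -1.1 -76. ] 0.05647180214021302 [-1.79917716e+02  3.36315952e-02 -8.98441011e+01] F [0.3 0.1 1.2] open 0.039852619605759095
delta [-2.96463555  0.97407745 14.47216085] rot [-0.08238429  0.0333844  -0.34412521]
```

View pics/d.png

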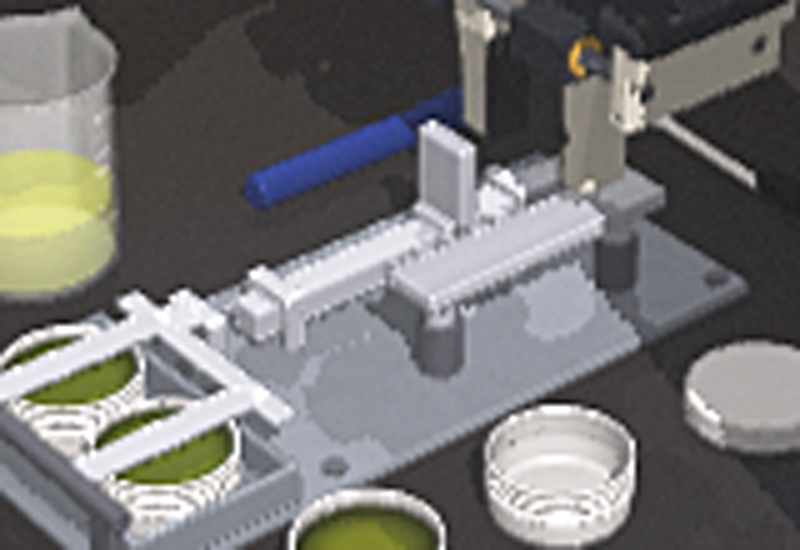

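The near finger is just above the catch at about (590,190). The far finger is behind the thumb-piece at about (475,130), clear of it. I'll press the catch down.

>>> apply_moves(
  deltas=[
    {"fingers": 40, "delta_pos": [0, 0, 4], "angular": [0, 0, 0]},
    {"fingers": 40, "delta_pos": [0, 0, 8], "angular": [0, 0, 0]},
    {"fingers": 40, "delta_pos": [0, 0, 11], "angular": [0, 0, 0]},
    {"fingers": 40, "delta_pos": [0, 0, 13], "angular": [0, 0, 0]},
    {"fingers": 40, "delta_pos": [0, 0, 14.5], "angular": [0, 0, 0]},
    {"fingers": 40, "delta_pos": [0, 0, 14.5], "angular": [0, 0, 0]},
    {"fingers": 40, "delta_pos": [0, 0, 14.5], "angular": [0, 0, 0]},
  ],
)

```text
clock: 3.55
tool_pos: [0.4899, 0.037, 0.0415]
orientation: [-180.0, -0.0, -89.8]
force: [-1.2, -0.1, 8.0]
opening: 0.0399
gripper_force: 4.1
```

```bash
python3 goal.py -2 -64 41
```

```text
t 3.55 carrier xyz [ -1.1 -75.8] 0.04146399839565737 [-1.79953038e+02 -1.76630716e-03 -8.97964601e+01] F [-1.2 -0.1  8. ] open 0.039880572476684466
delta [-11.81097321   0.9921252    0.46282125] rot [-0.0469577  -0.0018878  -0.29645934]
```

>>> apply_moves(
  deltas=[
    {"fingers": 40, "delta_pos": [-3, 0, 0.3], "angular": [0, 0, 0]},
    {"fingers": 40, "delta_pos": [-6, 0, 0.3], "angular": [0, 0, 0]},
    {"fingers": 40, "delta_pos": [-9, 0, 0.3], "angular": [0, 0, 0]},
    {"fingers": 40, "delta_pos": [-12, 0, 0.3], "angular": [0, 0, 0]},
    {"fingers": 40, "delta_pos": [-15, 0, 0.3], "angular": [0, 0, 0]},
    {"fingers": 40, "delta_pos": [-18, 0, 0.3], "angular": [0, 0, 0]},
    {"fingers": 40, "delta_pos": [-21, 0, 0.3], "angular": [0, 0, 0]},
    {"fingers": 40, "delta_pos": [-24, 0, 0.3], "angular": [0, 0, 0]},
    {"fingers": 40, "delta_pos": [-24, 0, 0.3], "angular": [0, 0, 0]},
  ],
)

```text
clock: 4.45
tool_pos: [0.4893, 0.0599, 0.0411]
orientation: [180.0, -0.1, -89.8]
force: [-0.1, -6.6, 9.2]
opening: 0.0398
gripper_force: 4.8
```

```bash
python3 goal.py -2 -25 41
```

```text
t 4.45 carrier xyz [ -1.5 -52.9] 0.041126942017933286 [ 1.79976850e+02 -9.87689658e-02 -8.97776299e+01] F [-0.1 -6.6  9.2] open 0.039781119636208666
delta [-27.85092992   0.67340519   0.0792036 ] rot [ 0.02338929 -0.09871268 -0.27764983]
```

>>> apply_moves(
  deltas=[
    {"fingers": 40, "delta_pos": [-3, 0, 0], "angular": [0, 0, 0]},
    {"fingers": 40, "delta_pos": [-6, 0, 0], "angular": [0, 0, 0]},
    {"fingers": 40, "delta_pos": [-9, 0, 0], "angular": [0, 0, 0]},
    {"fingers": 40, "delta_pos": [-12, 0, 0], "angular": [0, 0, 0]},
    {"fingers": 40, "delta_pos": [-15, 0, 0], "angular": [0, 0, 0]},
    {"fingers": 40, "delta_pos": [-18, 0, 0], "angular": [0, 0, 0]},
    {"fingers": 40, "delta_pos": [-21, 0, 0], "angular": [0, 0, 0]},
    {"fingers": 40, "delta_pos": [-23, 0, 0], "angular": [0, 0, 0]},
    {"fingers": 40, "delta_pos": [-23, 0, 0], "angular": [0, 0, 0]},
  ],
)

```text
clock: 5.35
tool_pos: [0.4891, 0.0826, 0.0411]
orientation: [180.0, -0.1, -89.8]
force: [0.4, -7.3, 9.8]
opening: 0.0405
gripper_force: 5.4
```

```bash
python3 goal.py -2 -25 41; python3 - <<'E'
from h import *
import cv2
a=ctrl.snapshot("scene")[240:350,210:370,::-1]
cv2.imwrite("pics/e.png",cv2.resize(a,None,fx=5,fy=5,interpolation=cv2.INTER_CUBIC))
E
```

```text
t 5.35 carrier xyz [ -1.5 -30.2] 0.04114671974140468 [ 1.79959160e+02 -1.25033359e-01 -8.97772904e+01] F [ 0.4 -7.3  9.8] open 0.04048039752774664
delta [-5.17520841  0.56035952  0.13582596] rot [ 0.04114272 -0.12493428 -0.27733482]
```

View pics/e.png

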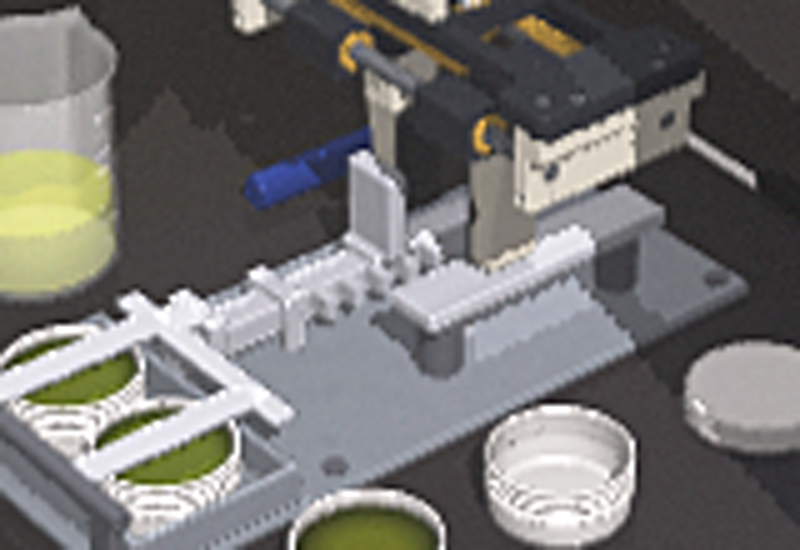

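The thumb-piece has moved to about (375,205) and the bolt's tongue is nearly at the eye, with the catch still held down. I'll push on slowly until the force rises at the stop.

>>> apply_moves(
  deltas=[
    {"fingers": 40, "delta_pos": [-1.5, 0, 0], "angular": [0, 0, 0]},
    {"fingers": 40, "delta_pos": [-3, 0, 0], "angular": [0, 0, 0]},
    {"fingers": 40, "delta_pos": [-4, 0, 0], "angular": [0, 0, 0]},
    {"fingers": 40, "delta_pos": [-5, 0, 0], "angular": [0, 0, 0]},
    {"fingers": 40, "delta_pos": [-5, 0, 0], "angular": [0, 0, 0]},
  ],
)

```text
clock: 5.9
tool_pos: [0.489, 0.087, 0.0412]
orientation: [179.9, -0.2, -89.8]
force: [2.2, -12.4, 10.4]
opening: 0.04
gripper_force: 7.6
```

>>> apply_moves(
  deltas=[
    {"fingers": 40, "delta_pos": [-1, 0, 0], "angular": [0, 0, 0]},
    {"fingers": 40, "delta_pos": [-2, 0, 0], "angular": [0, 0, 0]},
    {"fingers": 40, "delta_pos": [-2, 0, 0], "angular": [0, 0, 0]},
  ],
)

```text
clock: 6.2
tool_pos: [0.4889, 0.0872, 0.0412]
orientation: [179.9, -0.3, -89.8]
force: [6.8, -22.8, 11.2]
opening: 0.04
gripper_force: 12.6
```

The bolt is at its stop: the force rose to 23 N and the tool moved only 0.2 mm. I'll ease off the push and lift straight up.

>>> apply_moves(
  deltas=[
    {"fingers": 40, "delta_pos": [2, 0, 0], "angular": [0, 0, 0]},
    {"fingers": 40, "delta_pos": [2, 0, -5], "angular": [0, 0, 0]},
    {"fingers": 40, "delta_pos": [3, 0, -10], "angular": [0, 0, 0]},
    {"fingers": 40, "delta_pos": [6, 0, -20], "angular": [0, 0, 0]},
    {"fingers": 40, "delta_pos": [8, 0, -40], "angular": [0, 0, 0]},
    {"fingers": 40, "delta_pos": [8, 0, -70], "angular": [0, 0, 0]},
    {"fingers": 40, "delta_pos": [8, 0, -100], "angular": [0, 0, 0]},
    {"fingers": 40, "delta_pos": [8, 0, -110], "angular": [0, 0, 0]},
    {"fingers": 40, "delta_pos": [8, 0, -110], "angular": [0, 0, 0]},
  ],
)

```text
clock: 7.1
tool_pos: [0.49, 0.0834, 0.1525]
orientation: [-179.8, 0.1, -89.8]
force: [-0.2, -0.6, -0.2]
opening: 0.04
gripper_force: 0.0
```

```bash
python3 goal.py -2 -25 41; python3 - <<'E'
from h import *
import cv2
a=ctrl.snapshot("scene")[240:350,210:370,::-1]
cv2.imwrite("pics/f.png",cv2.resize(a,None,fx=5,fy=5,interpolation=cv2.INTER_CUBIC))
E
```

```text
t 7.1 carrier xyz [ -0.5 -29.3] 0.15249841414065646 [-1.79822106e+02  1.16617174e-01 -8.98124734e+01] F [-0.2 -0.6 -0.2] open 0.039991967629058635
delta [ -4.11454586   1.83930469 111.50184636] rot [-0.17821168  0.1161317  -0.31265408]
```

View pics/f.png

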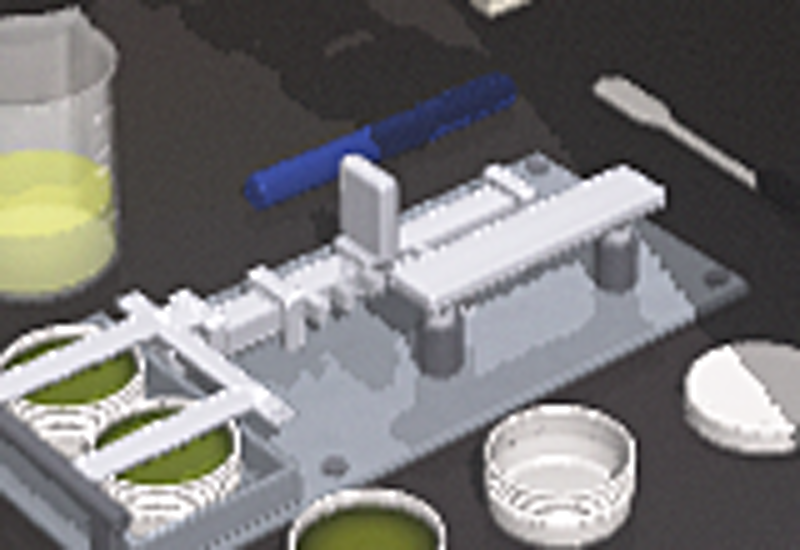

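The catch is back at its starting height: right corner at about (663,188), compared with about (663,212) while pressed. The thumb-piece is at about (368,205) with the tongue in the eye, and nothing loose has moved. I'll hand in.

```bash
python3 -c "
from plant import ctrl
print(ctrl.close_job())"
```

```text
the job is handed in; nothing more can be done
None
```

I pushed the bolt to its stop with the catch held down, then let go: the last picture shows the catch up again and the loose things where they stood. I handed the job in at about 7 s, and no verdict was returned.

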